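# Pack two more parts into a sprung transit tray

## Robot

A 6-joint arm with a two-finger parallel gripper is mounted at the origin on the work surface. World frame = base frame: x ahead of the robot, y to its left, z up, the work surface at z = 0. Lengths are in mm, angles in rad, forces in N, time in s.
With the tool pointing down it reaches from about 350 to 775 mm from the base axis. Payload 7.3 kg.
Tool frame: the origin (TCP) lies at the centre of the arm's flange, where the gripper is bolted on; the fingertips stand 178 mm ahead of it and the grasp point (between the pads) lies 159 mm ahead of it; z points along the fingers, y is the direction in which the jaws open and shut (so a half turn about z gives the same grasp; the last joint's range is limited). The gripper opens to 92 mm and grips with 3 to 60 N. Pads are 19 mm wide; open, the fingers measure 130 mm over their backs; the gripper's body (75 mm by 190 mm) begins 47 mm behind the grasp point.
Start: joints at [1.102, 0.342, 1.524, -0, 1.275, -0.146], TCP at [166.52, 497.894, 404.741] pointing down, gripper open.
Joint ranges: [-2.53, 2.53], [-0.77, 2.02], [0.04, 2.7], [-1, 4.14], [0.28, 2.66], [-3.11, 3.11]. Speed limits (rad/s): [2.57, 2.57, 3.14, 3.14, 3.14, 3.14].

## Interface

Orientations are given as [roll, pitch, yaw] about the fixed x, y, z axes, in that order (R = Rz(yaw) Ry(pitch) Rx(roll)).
In Python, from plant import get_obs, capture, close_job gives the robot as it stands. The module is installed in compiled form; this text tells all that it offers.
- The arm moves only by the shell command python3 -m pendant 'ROWS'. ROWS is JSON, a list of rows, each a list of 3 entries, a list of its own where there are three numbers: the shift along the tool's x, y, z in m, then the turn, a rotation vector about the tool's x, y, z in rad, then the finger opening in m, from 0 to 0.0918. In form: [[[tx, ty, tz], [wx, wy, wz], fingers], ...]. A call has 1 to 10 rows; each row is the pose to reach, as a shift and turn from the pose commanded when the call began, along the tool's axes at that moment; what a row does not reach only later rows make up. A row lasts 1/12 s, in which the tool goes at most 41.7 mm and 7.16 degrees, less where a joint would pass 70% of its speed; a pose out of reach is approached as far as the arm can. A call with a gripper value outside its range is refused whole. The fingers move at their own pace and stop on an object; the grip force is fixed at half the most. Time passes only in rows, so rows that repeat a pose let the fingers close. It gives the time, the measured TCP pose, the force and the opening at its end, in the units of the state.
- get_obs(): the state, without advancing time (a new reading comes with each control period).
- capture(name): name is "scene" or "side" or "wrist"; returns a dict with "color" (384x512x3 uint8, red, green, blue), "mtx" (3x3 intrinsics, pixels), "rvec" (rotation vector, rad) and "tvec" (3), from world to camera coordinates, as OpenCV has them. Camera axes: x right, y down, z forward; pixel columns grow to the right and rows downward; lengths in mm; the calibration is good to about 2 mm. A picture is of the moment at which its call begins. There is no depth.
- close_job(): hands the job in, once; it reports no verdict.
The state is a dict: "time": time; "joint_positions": joint angles; "dq": joint speeds; "tau": joint torques, N m; "tool_pos": TCP position; "tcp_rot": TCP orientation; "contact_force": force on the tool from outside, world axes, zero at the start; "moment": the same for the moment, N m; "grip_width": finger opening in mm.
Only numpy, scipy, OpenCV 4.12 (cv2) and the standard library are available. Lean on these libraries where they do the work, as an engineer would, in place of code of your own. Each camera call takes 0.05 s, during which the arm holds its last target. There are 200 camera calls.

## Task

Pack the black block and the round aluminium can into the aluminium tray, in one row with the two white relays already in it: all four standing upright on the tray's floor, clamped tight by the sprung steel plate with no gaps between them. There is no free pocket: the plate has to be pushed back to make room for each part, without forcing anything. Leave the other things on the bench alone.

Things in the scene. Friction and masses are not known exactly. Their poses are not given: they have to be found in the camera images.
- tray: Open aluminium tray fixed to the bench: a lane 56 mm wide inside, walls 30 mm high and 6 mm thick, floor 5 mm thick. Origin: on the lane's centre line at bench height; x along the lane, z up. Inner face of the fixed end wall at x = -69 mm, of the far wall at +105 mm; a spring barrel 16 mm thick sticks out beyond the far wall to +168 mm.
- plate (a joint): Travel (m) of the sprung steel plate across the lane, pushed towards the fixed end wall with 4 N (at 0) to 7 N. Clamping face at tray x = -12 mm + travel. Rests at about -0.001 on the relays, stops hard at 0.080; about 0.077 when four parts are in the row, tight: fully back it leaves 3 mm to spare for the last part.
- plate_edge (a point): Middle of the top edge of the plate's clamping face (the face towards the relays), 100 mm above the bench; moves with the plate. The plate is 8 mm thick along the lane, 52 mm wide, and reaches from 8 to 100 mm above the bench: taller than the parts.
- relay_a: White relay, 28 mm along the lane x 46 mm across x 46 mm tall, standing in the tray against the fixed end wall. Origin: centre of its underside; its x axis is along the lane.
- relay_b: White relay of the same size, standing next to relay_a, against the plate's clamping face. Origin: centre of its underside.
- block: Black potted module standing on the bench, 34 mm along its x, 48 mm along its y, 70 mm tall (plus 4 mm brass studs). Origin: centre of its underside. It fits the lane only with its x along the lane (either way round); grip it across the 48 mm, high enough for the fingers to stay above the tray's walls.
- can: Aluminium capacitor can standing upright on the bench, 44 mm diameter, 74 mm tall (plus 4.5 mm studs on top). Origin: centre of its underside.
- spool: Bystander: solder spool, 54 mm diameter, 44 mm tall, origin at the centre of its underside.
- driver: Bystander: screwdriver lying flat, origin under its length.
- jar: Bystander: white jar, 50 mm diameter, 60 mm tall, origin at the centre of its underside.
There are look-alikes about, which are no part of the job. Leave any green or orange look-alike of the can alone. Leave any orange look-alike of the block alone.

How it is judged:
By the outcome, as a careful person would: the job done as asked, in the order asked, and still so for the second after the job is handed in, with the robot touching nothing.
It also fails if it takes over 67 s, if anything falls off the work surface, if the arm or the gripper's body presses on something with over 40 N, if the wrist force passes 120 N, or if a joint passes its speed limit or range.

## Working session

There is one attempt and no reset: what is moved stays moved. The work goes in short steps, Python scripts to look and compute and a shell command to move; the robot and the scene stay as the last step left them, time stands still between calls to the robot, and variables do not carry over. Pictures are saved under pics/ and viewed, about 8 in all and at most 12, crops included, and the job is handed in when it is done.

```bash
mkdir -p pics; cat > h.py <<'E'
import numpy as np, cv2
from plant import get_obs, capture
def ray(c,uv):
    R=cv2.Rodrigues(np.array(c["rvec"],float))[0];t=np.array(c["tvec"],float).ravel()
    d=R.T@np.linalg.inv(np.array(c["mtx"]))@np.array([uv[0],uv[1],1.]);return -R.T@t,d
def onz(c,uv,z):
    o,d=ray(c,uv);return (o+d*(z-o[2])/d[2]).round(1)
def proj(c,P):
    return cv2.projectPoints(np.array(P,float).reshape(-1,3),np.array(c["rvec"],float),np.array(c["tvec"],float),np.array(c["mtx"]),None)[0].reshape(-1,2).round(1)
def save(c,n): cv2.imwrite("pics/"+n,c["color"][:,:,::-1])
E
python3 - <<'E'
from h import *
import pickle
a=capture("scene");b=capture("side")
pickle.dump((a,b),open("v.pkl","wb"))
save(a,"scene.png");save(b,"side.png")
for c in (a,b): print(ray(c,(256,192)))
print(get_obs())
E
```

```text
(array([1042.94757104,   36.20392957,  913.11272745]), array([-0.50679965, -0.18051656, -0.84295725]))
(array([140.44780191, 301.98488606, 853.38383368]), array([ 0.44322879, -0.44364515, -0.77896087]))
{'time': 0.1, 'joint_positions': array([ 1.10199105e+00,  3.42655845e-01,  1.52493045e+00, -1.76045845e-05,
        1.27536581e+00, -1.46021564e-01]), 'dq': array([ 0.00019952, -0.0008469 , -0.0029837 ,  0.00094261,  0.00042243,
        0.00081253]), 'tau': array([ 2.01902323e-03, -4.32001591e+01, -2.44696337e+01,  7.19021377e-02,
        5.25810686e-02,  9.63775278e-06]), 'tool_pos': array([166.47214508, 497.78341862, 404.10970204]), 'tcp_rot': array([-3.14024522e+00, -1.81148766e-04,  2.81881396e+00]), 'contact_force': array([ 0.20902625, -0.3320048 , -0.66766186]), 'moment': array([-0.00702715, -0.02191672,  0.01464246]), 'grip_width': 91.8070929948882}
```

View pics/scene.png

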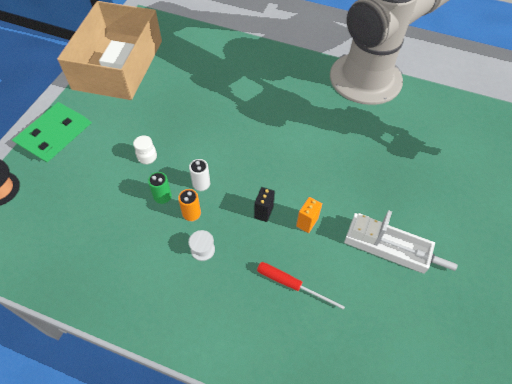

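View pics/side.png

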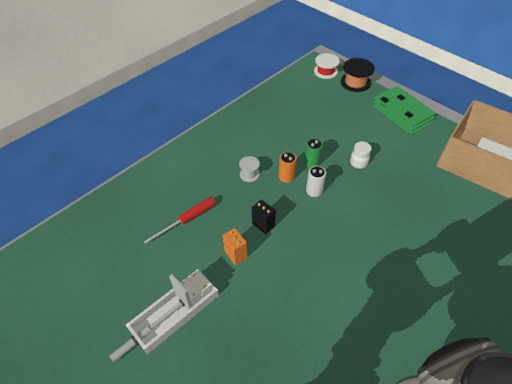

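Scene view: the can is at (200,174), the black block at (265,204) and the tray at (390,240). The look-alikes are a green can (160,187), an orange can (190,205) and an orange block (310,215). The jar is at (145,150) and the spool at (202,245). The bare can and the black block fit the description, so I'll confirm them in one enlarged crop.

```bash
python3 - <<'E'
from h import *
import pickle
a,b=pickle.load(open("v.pkl","rb"))
A=a["color"][:,:,::-1]; B=b["color"][:,:,::-1]
r=lambda I,x,y,w,h,s:cv2.resize(I[y:y+h,x:x+w],None,fx=s,fy=s,interpolation=cv2.INTER_CUBIC)
m=np.vstack([np.hstack([r(A,180,150,100,75,4),r(A,340,205,100,75,4)]),np.hstack([r(B,240,130,100,75+30,4)[120:],r(B,105,268,120,90,4)[:300,:400]])])
cv2.imwrite("pics/crop.png",m)
for u,z in [((200,163),74),((265,195),70),((368,225),51),((384,218),100)]: print(onz(a,u,z))
for u,z in [((317,172),74),((264,206),70)]: print(onz(b,u,z))
E
```

```text
[ 511.2 -295.9   74. ]
[ 536.1 -122.4   70. ]
[514.3 116.   51. ]
[515.1 139.5 100. ]
[ 519.3 -294.1   74. ]
[ 543.  -127.1   70. ]
```

View pics/crop.png

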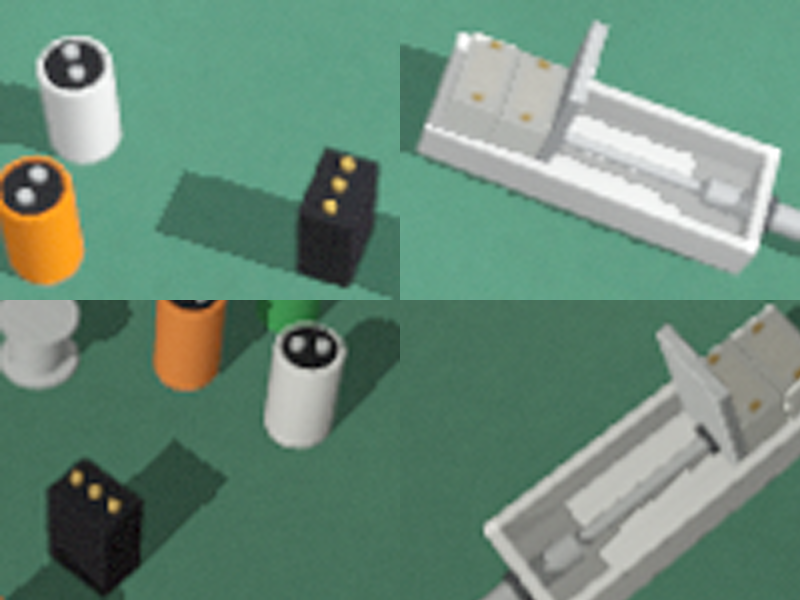

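The crop confirms it: the bare white/aluminium can and the black block with three brass studs stand apart from the coloured look-alikes. Next I'll work out the poses.

```bash
cat >> h.py <<'E'
def tri(c1,u1,c2,u2):
    o1,d1=ray(c1,u1);o2,d2=ray(c2,u2)
    s=np.linalg.lstsq(np.c_[d1,-d2],o2-o1,rcond=None)[0]
    return ((o1+d1*s[0]+o2+d2*s[1])/2).round(1)
E
python3 - <<'E'
from h import *
import pickle
a,b=pickle.load(open("v.pkl","rb"))
print("studs")
for u,v in [((266.75,190.75),(259.25,204.75)),((265,196.25),(263.75,208)),((262.5,201.5),(268.25,211.25))]: print(onz(a,u,73),onz(b,v,73),tri(a,u,b,v))
S=lambda x,y:(180+x/4,150+y/4); T=lambda x,y:(340+(x-400)/4,205+y/4)
V=lambda x,y:(240+x/4,160+(y-300)/4); W=lambda x,y:(105+(x-400)/4,268+(y-300)/4)
print("can top",onz(a,S(75,64),74),onz(b,V(309,346),74))
print("orange can",onz(a,S(38,186),74),"green",onz(a,(160,180),74))
print("tray outer corners z30 LF LB RB RF",*[onz(a,T(*p),30) for p in [(425,128),(463,38),(778,150),(745,247)]])
print("plate top corner",onz(a,T(595,24),100), "relay seam",onz(a,T(520,80),51))
print("side inner far corner",onz(b,W(490,527),30),"plate top",onz(b,W(663,330),100),onz(b,W(735,455),8))
E
```

```text
studs
[ 525.7 -122.1   73. ] [ 552.  -120.3   73. ] [ 540.6 -113.9   93.7]
[ 541.  -120.7   73. ] [ 537.8 -120.8   73. ] [ 539.2 -121.7   70.4]
[ 556.1 -121.1   73. ] [ 523.8 -121.3   73. ] [ 537.8 -130.9   45.6]
can top [ 520.2 -295.    74. ] [ 519.9 -295.8   74. ]
orange can [ 604.7 -278.4   74. ] green [ 589.1 -360.8   74. ]
tray outer corners z30 LF LB RB RF [549.5  79.1  30. ] [484.7  85.   30. ] [490.3 267.5  30. ] [555.8 259.6  30. ]
plate top corner [494.3 145.4 100. ] relay seam [512.6 120.2  51. ]
side inner far corner [553.9 262.   30. ] plate top [541.3 146.  100. ] [503.8 146.3   8. ]
```

```bash
cat >> h.py <<'E'
from scipy.spatial.transform import Rotation as Ro
def go(x,y,z,jaw):
    "tool-frame shift (m) and turn to tcp x,y,z pointing down, jaw line at angle jaw deg (nearest half turn)"
    s=get_obs();R=Ro.from_euler("xyz",s["tcp_rot"])
    c=[Ro.from_euler("xyz",[np.pi,0,np.radians(jaw+90+k)]) for k in (0,180)]
    w=min([(R.inv()*q).as_rotvec() for q in c],key=np.linalg.norm)
    print("t",round(s["time"],2),"at",s["tool_pos"].round(1),"rot",s["tcp_rot"].round(3),"F",s["contact_force"].round(1),"grip",round(s["grip_width"],1))
    print("shift",(R.inv().apply(np.array([x,y,z])-s["tool_pos"])/1000).round(4),"turn",w.round(4))
E
python3 -c "
from h import *
go(539.5,-121,330,2)"
```

```text
t 0.1 at [166.5 497.8 404.1] rot [-3.14  -0.     2.819] F [ 0.2 -0.3 -0.7] grip 91.8
shift [-0.5501 -0.4684  0.0746] turn [-1.3000e-03  7.0000e-04  1.2131e+00]
```

```bash
python3 -m pendant '[[[-0.55,-0.468,0.03],[0,0,1.213],0.0918],[[-0.55,-0.468,0.03],[0,0,1.213],0.0918],[[-0.55,-0.468,0.03],[0,0,1.213],0.0918],[[-0.55,-0.468,0.03],[0,0,1.213],0.0918],[[-0.55,-0.468,0.03],[0,0,1.213],0.0918],[[-0.55,-0.468,0.03],[0,0,1.213],0.0918],[[-0.55,-0.468,0.03],[0,0,1.213],0.0918],[[-0.55,-0.468,0.03],[0,0,1.213],0.0918],[[-0.55,-0.468,0.03],[0,0,1.213],0.0918],[[-0.55,-0.468,0.03],[0,0,1.213],0.0918]]'; python3 -c "
from h import *
go(539.5,-121,330,2)"
```

```text
time: 0.93
tool_pos: [382.0, 139.5, 387.3]
tcp_rot: [3.142, -0.0, 1.6]
contact_force: [0.8, -0.0, 0.6]
grip_width: 92.1
t 0.93 at [382.  139.5 387.3] rot [ 3.142 -0.     1.6  ] F [ 0.8 -0.   0.6] grip 92.1
shift [-0.2649  0.1499  0.0573] turn [ 0.     -0.0002 -0.0062]
```

```bash
python3 -m pendant '[[[-0.26,0.15,0.057],[0,0,0],0.0918],[[-0.26,0.15,0.057],[0,0,0],0.0918],[[-0.26,0.15,0.057],[0,0,0],0.0918],[[-0.26,0.15,0.057],[0,0,0],0.0918],[[-0.26,0.15,0.057],[0,0,0],0.0918],[[-0.26,0.15,0.057],[0,0,0],0.0918],[[-0.26,0.15,0.057],[0,0,0],0.0918],[[-0.26,0.15,0.057],[0,0,0],0.0918],[[-0.26,0.15,0.057],[0,0,0],0.0918],[[-0.26,0.15,0.057],[0,0,0],0.0918]]'; python3 - <<'E'
from h import *
import pickle
w=capture("wrist");pickle.dump(w,open("w1.pkl","wb"));save(w,"w1.png")
go(539.5,-121,215,2)
print(proj(w,[[539.5,-121,74],[539.5-24,-121-17,70],[539.5+24,-121-17,70],[539.5+24,-121+17,70],[539.5-24,-121+17,70]]))
E
```

```text
time: 1.77
tool_pos: [540.3, -113.3, 329.6]
tcp_rot: [-3.14, -0.001, 1.604]
contact_force: [0.1, -0.1, 1.4]
grip_width: 91.8
t 1.82 at [ 540.1 -112.4  330.1] rot [-3.140e+00 -1.000e-03  1.606e+00] F [-0.2  0.1  0.7] grip 91.7
shift [-0.0087 -0.0007  0.1151] turn [-0.0014 -0.0011  0.    ]
[[254.1 215.2]
 [223.5 232.9]
 [283.3 234.8]
 [285.8 193.8]
 [224.  191.7]]
```

View pics/w1.png

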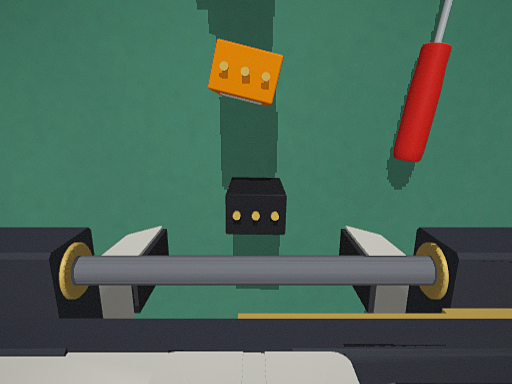

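The block's studs are at (237,216), (256,216) and (275,216), level in the picture, so the yaw matches. The position is within 2 mm of my estimate, so I'll descend and grip.

```bash
python3 -m pendant '[[[-0.009,0.001,0.03],[0,0,0],0.0918],[[-0.009,0.001,0.06],[0,0,0],0.0918],[[-0.009,0.001,0.09],[0,0,0],0.0918],[[-0.009,0.001,0.115],[0,0,0],0.0918],[[-0.009,0.001,0.115],[0,0,0],0.0918],[[-0.009,0.001,0.115],[0,0,0],0.0918],[[-0.009,0.001,0.115],[0,0,0],0.04],[[-0.009,0.001,0.115],[0,0,0],0.04],[[-0.009,0.001,0.115],[0,0,0],0.04],[[-0.009,0.001,0.115],[0,0,0],0.04]]'; python3 -m pendant '[[[0,0,0],[0,0,0],0.04],[[0,0,0],[0,0,0],0.04],[[0,0,0],[0,0,0],0.04],[[0,0,0],[0,0,0],0.04],[[0,0,-0.02],[0,0,0],0.04],[[0,0,-0.05],[0,0,0],0.04],[[0,0,-0.08],[0,0,0],0.04],[[0,0,-0.11],[0,0,0],0.04],[[0,0,-0.11],[0,0,0],0.04],[[0,0,-0.11],[0,0,0],0.04]]'; python3 -c "
from h import *
go(518.5,120,324,-1.9)"
```

```text
time: 2.65
tool_pos: [542.2, -122.0, 216.8]
tcp_rot: [3.139, 0.001, 1.606]
contact_force: [0.3, -0.1, 0.5]
grip_width: 70.0
time: 3.48
tool_pos: [542.1, -122.2, 326.7]
tcp_rot: [3.139, 0.001, 1.606]
contact_force: [0.9, 1.2, -2.4]
grip_width: 48.1
t 3.48 at [ 542.1 -122.2  326.7] rot [3.139e+00 1.000e-03 1.606e+00] F [ 0.9  1.2 -2.4] grip 48.1
shift [ 0.2428 -0.0151  0.0024] turn [0.003  0.001  0.0681]
```

```bash
python3 -m pendant '[[[0.03,-0.005,-0.02],[0,0,0.068],0.04],[[0.06,-0.01,-0.04],[0,0,0.068],0.04],[[0.09,-0.015,-0.06],[0,0,0.068],0.04],[[0.12,-0.02,-0.075],[0,0,0.068],0.04],[[0.135,-0.02,-0.075],[0,0,0.068],0.04],[[0.142,-0.02,-0.075],[0,0,0.068],0.04],[[0.142,-0.02,-0.075],[0,0,0.068],0.04],[[0.142,-0.02,-0.075],[0,0,0.068],0.04]]'; python3 - <<'E'
from h import *
import pickle
w=capture("wrist");pickle.dump(w,open("w2.pkl","wb"));save(w,"w2.png")
go(518.5,120,324,-1.9)
E
```

```text
time: 4.15
tool_pos: [517.0, 18.8, 398.8]
tcp_rot: [-3.139, 0.0, 1.538]
contact_force: [-0.5, -0.9, -1.8]
grip_width: 47.8
t 4.2 at [517.1  18.3 398.9] rot [-3.139  0.     1.537] F [-0.1 -0.8 -3.1] grip 48.0
shift [ 0.1017 -0.0018  0.0749] turn [-0.0027  0.0002 -0.0003]
```

View pics/w2.png

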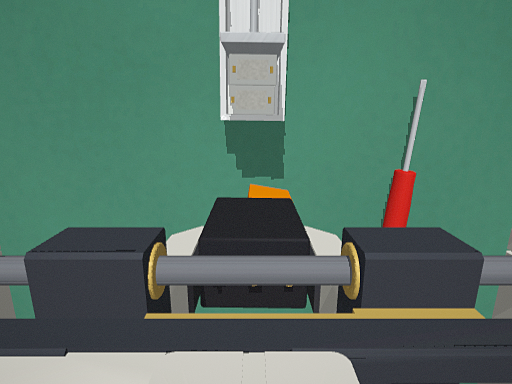

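```bash
python3 - <<'E'
from h import *
import pickle
w=pickle.load(open("w2.pkl","rb"));g=w["color"].mean(2)
print("col 250 rows20-65",g[20:66,245:262].mean(1).astype(int))
print("rows112-128",g[112:128,245:262].mean(1).astype(int))
for r in (38,115,100): print(r,"cols 212-232",g[r-1:r+2,212:236].mean(0).astype(int),"272-295",g[r-1:r+2,270:295].mean(0).astype(int))
c=w["color"]; hsv=cv2.cvtColor(c,cv2.COLOR_RGB2HSV);m=((hsv[...,0]<25)&(hsv[...,1]>110)).astype(np.uint8);m[125:]=0
print([(k[2:4],k[4]) for k in [tuple(s) for s in cv2.connectedComponentsWithStats(m)[2]]],cv2.connectedComponentsWithStats(m)[3].round(1))
E
```

```text
col 250 rows20-65 [191 191 191 191 191 191 191 191 191 190 189 191 197 198 196 195 195 194
 194 194 197 193 122  93 101 101 101 102 101 101 101 101  98 105 144 173
 168 167 167 166 163 162 162 163 164 165]
rows112-128 [167 164 153 165 165 164 166 166 135  63  72  74  74  75  75  75]
38 cols 212-232 [103 103 103 104 102 100 100 141 167 187 189 189 190 189 191 194 193 194
 194 194 194 194 195 193] 272-295 [195 194 195 194 192 191 190 192 194 195 195 194 196 197 181 193 232 152
  52 105 105 102 105 105 106]
115 cols 212-232 [107 107 106 107 106 107 103 105 187 232 234 237 232 226 218 213 213 196
 190 152 157 160 160 161] 272-295 [158 157 157 163 164 165 164 151 150 166 163 161 165 234 167  73 108 108
 108 108 108 107 109 109 109]
100 cols 212-232 [106 103 105 105 106 104 102 104 181 228 221 219 222 229 129 117 229 232
 161 145 113 116 148 170] 272-295 [119 162 171 168 149 168 165 157 112 146 167 166 228 226 235  82 104 106
 108 107 107 108 106 108 106]
[((np.int32(512), np.int32(384)), np.int32(196543)), ((np.int32(2), np.int32(6)), np.int32(12)), ((np.int32(3), np.int32(6)), np.int32(18)), ((np.int32(3), np.int32(6)), np.int32(17)), ((np.int32(3), np.int32(6)), np.int32(18))] [[255.5 191.5]
 [233.5  68.5]
 [271.   69.5]
 [231.9  99.4]
 [269.   99.5]]
```

```bash
python3 - <<'E'
from h import *
import pickle
w=pickle.load(open("w2.pkl","rb"))
print("plate edge",onz(w,(252.5,42),100),"back",onz(w,(252.5,31.5),100))
print("relay_b far edge",onz(w,(252.5,53.5),51))
print("tray front L,R",onz(w,(219.8,120.3),30),onz(w,(285,120.3),30), "far L,R at row38",onz(w,(219.2,38),30),onz(w,(287.2,38),30))
print("relay studs",[onz(w,u,52) for u in [(233.5,68.5),(271,69.5),(231.9,99.4),(269,99.5)]])
E
```

```text
plate edge [518.2 142.8 100. ] back [518.5 150.4 100. ]
relay_b far edge [517.9 142.6  51. ]
tray front L,R [480.9  81.5  30. ] [550.4  79.2  30. ] far L,R at row38 [485.  161.7  30. ] [553.2 159.4  30. ]
relay studs [array([499.3, 129.7,  52. ]), array([535.3, 127.6,  52. ]), array([496.3, 101.4,  52. ]), array([532.8, 100.1,  52. ])]
```

```bash
python3 -c "
from h import *
go(517.4,118,277,-2)"; python3 -m pendant '[[[0.03,0,0.01],[0,0,0],0.04],[[0.06,0,0.02],[0,0,0],0.04],[[0.09,0,0.04],[0,0,0],0.04],[[0.1,-0.003,0.07],[0,0,0],0.04],[[0.1,-0.003,0.1],[0,0,0],0.04],[[0.1,-0.003,0.115],[0,0,0],0.04],[[0.1,-0.003,0.121],[0,0,0],0.04],[[0.1,-0.003,0.121],[0,0,0],0.04],[[0.1,-0.003,0.121],[0,0,0],0.04]]'; python3 -c "
from h import *
go(519,160,277,-2)"
```

```text
t 4.2 at [517.1  18.3 398.9] rot [-3.139  0.     1.537] F [-0.1 -0.8 -3.1] grip 48.0
shift [ 0.0997 -0.0027  0.1219] turn [-0.0027  0.0002  0.0014]
time: 4.95
tool_pos: [517.9, 118.3, 279.7]
tcp_rot: [3.141, 0.0, 1.536]
contact_force: [0.2, 0.6, -2.6]
grip_width: 48.1
t 4.95 at [517.9 118.3 279.7] rot [3.141 0.    1.536] F [ 0.2  0.6 -2.6] grip 48.1
shift [ 0.0417 -0.0003  0.0027] turn [0.0003 0.     0.0006]
```

```bash
for i in 1 2; do python3 -m pendant '[[[0.002,0,0.001],[0,0,0],0.04],[[0.004,0,0.001],[0,0,0],0.04],[[0.004,0,0.001],[0,0,0],0.04],[[0.004,0,0.001],[0,0,0],0.04]]' | grep -E "pos|force"; done;  python3 -m pendant '[[[0.002,0,0],[0,0,0],0.04],[[0.002,0,0],[0,0,0],0.04],[[0.002,0,0],[0,0,0],0.04]]' | grep -E "pos|force"; python3 -m pendant '[[[0.002,0,0],[0,0,0],0.04],[[0.002,0,0],[0,0,0],0.04],[[0.002,0,0],[0,0,0],0.04]]' | grep -E "pos|force"
```

```text
tool_pos: [517.6, 123.3, 279.2]
contact_force: [-0.4, 0.1, -2.1]
tool_pos: [517.7, 127.0, 277.7]
contact_force: [-0.3, -3.7, 0.9]
tool_pos: [517.8, 129.1, 277.6]
contact_force: [-0.6, -4.3, 0.6]
tool_pos: [517.8, 131.3, 277.5]
contact_force: [1.0, -3.5, -0.1]
```

```bash
python3 -m pendant '[[[0.006,0,0],[0,0,0],0.04],[[0.012,0,0],[0,0,0],0.04],[[0.018,0,0],[0,0,0],0.04],[[0.024,0,0],[0,0,0],0.04],[[0.03,0,0],[0,0,0],0.04],[[0.031,0,0],[0,0,0],0.04],[[0.031,0,0],[0,0,0],0.04],[[0.031,0,0.004],[0,0,0],0.04],[[0.031,0,0.008],[0,0,0],0.04],[[0.031,0,0.012],[0,0,0],0.04]]'; python3 -c "
from h import *
go(519,162,222,-2)"
```

```text
time: 6.95
tool_pos: [518.5, 162.0, 265.3]
tcp_rot: [-3.141, 0.0, 1.538]
contact_force: [0.4, -5.6, 1.1]
grip_width: 47.8
t 6.95 at [518.5 162.  265.3] rot [-3.141  0.     1.538] F [ 0.4 -5.6  1.1] grip 47.8
shift [-0.      0.0005  0.0433] turn [-0.0006  0.0003  0.002 ]
```

```bash
python3 -m pendant '[[[0,0,0.006],[0,0,0],0.04],[[0,0,0.012],[0,0,0],0.04],[[0,0,0.018],[0,0,0],0.04],[[0,0,0.024],[0,0,0],0.04],[[0,0,0.03],[0,0,0],0.04],[[0,0,0.034],[0,0,0],0.04],[[0,0,0.036],[0,0,0],0.04],[[0,0,0.036],[0,0,0],0.04]]'; python3 -m pendant '[[[0,0,0.002],[0,0,0],0.04],[[0,0,0.004],[0,0,0],0.04],[[0,0,0.005],[0,0,0],0.04],[[0,0,0.005],[0,0,0],0.04]]';  python3 -c "
from h import *
go(519,162,222,-2)"
```

```text
time: 7.62
tool_pos: [518.3, 161.9, 228.5]
tcp_rot: [-3.139, 0.0, 1.538]
contact_force: [1.0, -4.7, -5.1]
grip_width: 47.8
time: 7.95
tool_pos: [518.4, 161.9, 224.0]
tcp_rot: [-3.14, 0.0, 1.538]
contact_force: [0.5, -5.1, -1.5]
grip_width: 47.9
t 7.95 at [518.4 161.9 224. ] rot [-3.14   0.     1.538] F [ 0.5 -5.1 -1.5] grip 47.9
shift [0.0001 0.0006 0.002 ] turn [-0.0014  0.0004  0.0018]
```

Down to contact with the floor in small steps.

```bash
for i in 1 2 3 4; do python3 -m pendant '[[[0,0,0.001],[0,0,0],0.04],[[0,0,0.001],[0,0,0],0.04],[[0,0,0.001],[0,0,0],0.04]]' | grep -E "pos|force"; done
```

```text
tool_pos: [518.4, 162.0, 223.1]
contact_force: [0.2, -5.6, 0.4]
tool_pos: [518.4, 162.0, 222.2]
contact_force: [0.4, -5.1, 0.7]
tool_pos: [518.5, 162.0, 221.2]
contact_force: [1.5, -6.2, 0.1]
tool_pos: [518.4, 162.0, 220.6]
contact_force: [-0.9, -6.6, 3.5]
```

```bash
for i in 1 2 3; do python3 -m pendant '[[[-0.001,0,0],[0,0,0],0.04],[[-0.001,0,0],[0,0,0],0.04],[[-0.001,0,0],[0,0,0],0.04]]' | grep -E "pos|force"; done
```

```text
tool_pos: [518.4, 161.4, 220.6]
contact_force: [-3.4, -1.5, 4.9]
tool_pos: [518.4, 160.6, 220.6]
contact_force: [-3.0, 1.7, 5.9]
tool_pos: [518.3, 159.6, 220.5]
contact_force: [-3.9, 1.1, 5.0]
```

```bash
python3 -m pendant '[[[0,0,0],[0,0,0],0.055],[[0,0,0],[0,0,0],0.06],[[0,0,0],[0,0,0],0.07],[[0,0,0],[0,0,0],0.08],[[0,0,0],[0,0,0],0.08],[[0,0,-0.03],[0,0,0],0.08],[[0,0,-0.07],[0,0,0],0.08],[[0,0,-0.11],[0,0,0],0.08],[[-0.04,0,-0.15],[0,0,0],0.08],[[-0.08,0,-0.18],[0,0,0],0.08]]'; python3 -m pendant '[[[-0.03,0,0],[0,0,0],0.0918],[[-0.06,0,0],[0,0,0],0.0918],[[-0.06,0,0],[0,0,0],0.0918],[[-0.06,0,0],[0,0,0],0.0918]]'; python3 - <<'E'
from h import *
import pickle
w=capture("wrist");pickle.dump(w,open("w3.pkl","wb"));a=capture("scene")
m=np.hstack([cv2.resize(w["color"][0:200,180:380],None,fx=2,fy=2),cv2.resize(a["color"][190:290,340:440],None,fx=4,fy=4,interpolation=cv2.INTER_CUBIC)])
cv2.imwrite("pics/w3.png",m[:,:,::-1])
go(520,-295,345,0)
E
```

```text
time: 10.53
tool_pos: [516.4, 97.8, 388.5]
tcp_rot: [3.139, -0.001, 1.541]
contact_force: [1.1, -0.8, -0.3]
grip_width: 79.7
time: 10.87
tool_pos: [514.5, 36.0, 386.0]
tcp_rot: [3.141, -0.0, 1.535]
contact_force: [0.4, 1.1, 0.4]
grip_width: 91.6
t 10.97 at [514.6  37.6 385.7] rot [-3.141e+00 -1.000e-03  1.537e+00] F [-0.7  0.  -1.2] grip 91.6
shift [-0.3323  0.0165  0.0405] turn [-0.0004 -0.0006 -0.0333]
```

View pics/w3.png

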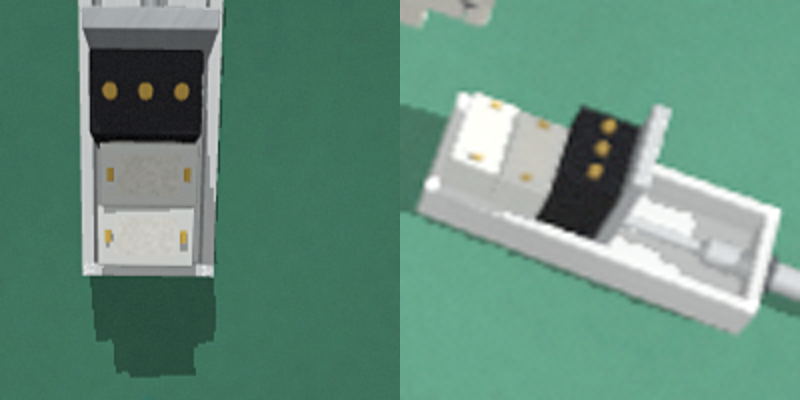

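The block is seated tight and upright, with the relays at left-image (148,173) and (148,237), the block at (147,92) and the plate behind it. Now the can. I'll keep the jaws partly open because the orange can is 85 mm away along x.

```bash
python3 -m pendant '[[[-0.04,0.003,0.005],[0,0,0],0.065],[[-0.08,0.006,0.01],[0,0,0],0.065],[[-0.12,0.009,0.015],[0,0,0],0.065],[[-0.16,0.011,0.02],[0,0,0],0.065],[[-0.2,0.013,0.025],[0,0,0],0.065],[[-0.24,0.015,0.03],[0,0,0],0.065],[[-0.28,0.016,0.035],[0,0,0],0.065],[[-0.32,0.016,0.04],[0,0,-0.033],0.065],[[-0.34,0.016,0.04],[0,0,-0.033],0.065],[[-0.34,0.016,0.04],[0,0,-0.033],0.065]]'; python3 -m pendant '[[[0,0,0],[0,0,0],0.065],[[0,0,0],[0,0,0],0.065]]' >/dev/null; python3 - <<'E'
from h import *
w=capture("wrist");save(w,"w4.png")
print(proj(w,[[520,-295,74],[542,-295,74],[520,-273,74],[604.7,-278.4,74]]))
go(520,-295,217,0)
E
```

```text
time: 11.8
tool_pos: [519.5, -306.2, 344.7]
tcp_rot: [-3.141, 0.0, 1.568]
contact_force: [-0.4, 1.5, 0.2]
grip_width: 64.6
[[255.1 192.5]
 [282.1 192.5]
 [255.2 165.7]
 [360.8 172.5]]
t 12.02 at [ 520.  -301.2  345.8] rot [-3.141e+00 -1.000e-03  1.573e+00] F [-0.7  0.8  0.4] grip 64.7
shift [6.100e-03 1.000e-04 1.288e-01] turn [-0.0002 -0.0009  0.002 ]
```

View pics/w4.png

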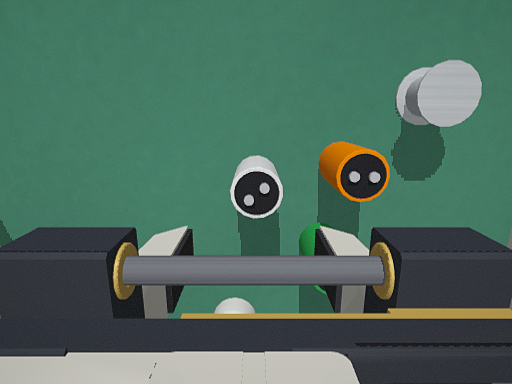

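The can's top is centred at (256,191), with the orange can at (362,177) and the green can at (312,243). Both are clear of the partly open fingers, so I'll descend.

```bash
python3 -m pendant '[[[0.007,0.001,0.03],[0,0,0],0.065],[[0.007,0.001,0.06],[0,0,0],0.065],[[0.007,0.001,0.09],[0,0,0],0.065],[[0.007,0.001,0.115],[0,0,0],0.065],[[0.007,0.001,0.129],[0,0,0],0.065],[[0.007,0.001,0.129],[0,0,0],0.065],[[0.007,0.001,0.129],[0,0,0],0.065],[[0.007,0.001,0.129],[0,0,0],0.035],[[0.007,0.001,0.129],[0,0,0],0.035],[[0.007,0.001,0.129],[0,0,0],0.035]]'; python3 -m pendant '[[[0,0,0],[0,0,0],0.035],[[0,0,0],[0,0,0],0.035],[[0,0,0],[0,0,0],0.035]]';  python3 -m pendant '[[[0,0,-0.02],[0,0,0],0.035],[[0,0,-0.05],[0,0,0],0.035],[[0,0,-0.09],[0,0,0],0.035],[[0,0,-0.12],[0,0,0],0.035],[[0,0,-0.15],[0,0,0],0.035],[[0,0,-0.15],[0,0,0],0.035]]'; python3 -c "
from h import *
go(517,130,365,-2)"
```

```text
time: 12.85
tool_pos: [520.8, -296.0, 218.5]
tcp_rot: [3.139, 0.001, 1.571]
contact_force: [0.3, 0.2, 0.2]
grip_width: 49.6
time: 13.1
tool_pos: [520.7, -296.3, 218.1]
tcp_rot: [3.14, 0.001, 1.571]
contact_force: [0.5, 0.4, 5.3]
grip_width: 43.7
time: 13.6
tool_pos: [521.0, -296.6, 373.6]
tcp_rot: [3.133, 0.007, 1.571]
contact_force: [0.7, -0.5, 0.1]
grip_width: 43.4
t 13.6 at [ 521.  -296.6  373.6] rot [3.133 0.007 1.571] F [ 0.7 -0.5  0.1] grip 43.4
shift [ 0.4267 -0.0041  0.0057] turn [0.0089 0.0064 0.0348]
```

```bash
python3 -m pendant '[[[0.03,0,-0.01],[0,0,0.035],0.035],[[0.07,0,-0.01],[0,0,0.035],0.035],[[0.11,0,-0.01],[0,0,0.035],0.035],[[0.15,0,-0.01],[0,0,0.035],0.035],[[0.19,-0.001,-0.01],[0,0,0.035],0.035],[[0.23,-0.002,-0.01],[0,0,0.035],0.035],[[0.27,-0.003,-0.01],[0,0,0.035],0.035],[[0.31,-0.003,-0.01],[0,0,0.035],0.035],[[0.34,-0.003,-0.01],[0,0,0.035],0.035],[[0.35,-0.003,-0.01],[0,0,0.035],0.035]]'; python3 -m pendant '[[[0,0,0],[0,0,0],0.035],[[0,0,0],[0,0,0],0.035],[[0,0,0],[0,0,0],0.035]]' >/dev/null; python3 - <<'E'
from h import *
w=capture("wrist");save(w,"w5.png");s=capture("side");save(s,"s5.png")
go(518.3,143,303,-2)
E
```

```text
time: 14.43
tool_pos: [516.5, 57.6, 376.2]
tcp_rot: [-3.14, -0.001, 1.539]
contact_force: [0.0, 0.3, -2.4]
grip_width: 43.3
t 14.78 at [517.5  52.4 376.7] rot [-3.141  0.     1.534] F [ 0.3 -1.1 -2.2] grip 43.2
shift [ 0.0906 -0.0025  0.0737] turn [-0.0003  0.0003 -0.0021]
```

View pics/w5.png

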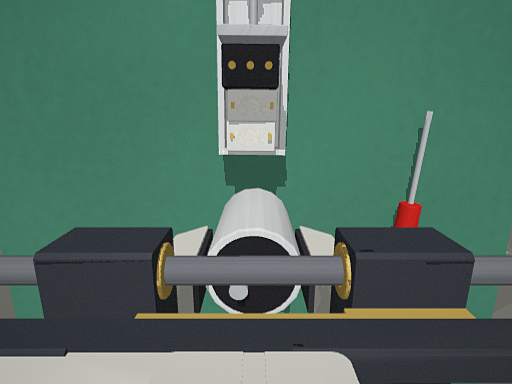

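The can is held straight and the row is still tight: block at (250,66), plate's top at row 30. Moving in above the block.

```bash
python3 -m pendant '[[[0.03,-0.001,0],[0,0,0],0.035],[[0.06,-0.002,0],[0,0,0],0.035],[[0.08,-0.002,0.01],[0,0,0],0.035],[[0.09,-0.002,0.03],[0,0,0],0.035],[[0.09,-0.002,0.055],[0,0,0],0.035],[[0.09,-0.002,0.068],[0,0,0],0.035],[[0.09,-0.002,0.073],[0,0,0],0.035],[[0.09,-0.002,0.073],[0,0,0],0.035],[[0.09,-0.002,0.073],[0,0,0],0.035]]'; for i in 1 2 3 4 5 6 7 8; do python3 -m pendant '[[[0.001,0,0],[0,0,0],0.035],[[0.0015,0,0],[0,0,0],0.035],[[0.0015,0,0],[0,0,0],0.035]]' | grep -E "pos|force"; done
```

```text
time: 15.53
tool_pos: [519.0, 143.2, 304.5]
tcp_rot: [3.141, -0.0, 1.534]
contact_force: [0.2, 0.7, 0.4]
grip_width: 43.7
tool_pos: [518.8, 145.4, 304.9]
contact_force: [0.1, 0.5, -1.7]
tool_pos: [518.6, 147.1, 304.2]
contact_force: [-0.0, 1.0, -1.3]
tool_pos: [518.7, 148.6, 303.9]
contact_force: [1.3, -0.5, -1.0]
tool_pos: [518.7, 150.0, 303.9]
contact_force: [-0.7, 0.2, -1.3]
tool_pos: [518.8, 151.5, 303.9]
contact_force: [0.3, 0.6, -1.1]
tool_pos: [518.8, 153.0, 304.0]
contact_force: [-0.4, -0.4, -1.5]
tool_pos: [518.9, 154.2, 304.1]
contact_force: [-0.3, -2.2, 0.4]
tool_pos: [519.0, 155.4, 304.1]
contact_force: [-0.1, -5.7, 0.9]
```

```bash
python3 -m pendant '[[[0.005,0,0],[0,0,0],0.035],[[0.01,0,0],[0,0,0],0.035],[[0.015,0,0],[0,0,0],0.035],[[0.02,0,0],[0,0,0],0.035],[[0.025,0,0],[0,0,0],0.035],[[0.03,0,0],[0,0,0],0.035],[[0.034,0,0],[0,0,0],0.035],[[0.037,0,0],[0,0,0],0.035],[[0.04,0,0],[0,0,0],0.035],[[0.04,0,0],[0,0,0],0.035]]'; for i in 1 2 3; do python3 -m pendant '[[[0.001,0,0],[0,0,0],0.035],[[0.001,0,0],[0,0,0],0.035],[[0.001,0,0],[0,0,0],0.035],[[0.001,0,0],[0,0,0],0.035]]' | grep -E "pos|rot|force"; done
```

```text
time: 18.37
tool_pos: [520.6, 195.5, 304.2]
tcp_rot: [3.141, 0.002, 1.536]
contact_force: [-0.1, -5.8, 0.6]
grip_width: 43.7
tool_pos: [520.6, 196.1, 304.2]
tcp_rot: [3.141, 0.002, 1.536]
contact_force: [1.1, -7.1, 1.5]
tool_pos: [520.7, 197.0, 304.2]
tcp_rot: [3.141, 0.002, 1.536]
contact_force: [0.4, -6.5, 2.0]
tool_pos: [520.7, 198.0, 304.2]
tcp_rot: [3.141, 0.002, 1.536]
contact_force: [-0.0, -7.0, -0.0]
```

```bash
for i in 1 2; do python3 -m pendant '[[[0.0006,0,0],[0,0,0],0.035],[[0.0006,0,0],[0,0,0],0.035],[[0.0006,0,0],[0,0,0],0.035]]' | grep -E "pos|force"; done
python3 -m pendant '[[[0,0,0.005],[0,0,0],0.035],[[0,0,0.006],[0,0,0],0.035],[[0,0,0.007],[0,0,0],0.035],[[0,0,0.007],[0,0,0],0.035]]' | grep -E "pos|force"; python3 - <<'E'
from h import *
a=capture("scene");b=capture("side")
m=np.hstack([cv2.resize(a["color"][175:275,345:445],None,fx=4,fy=4,interpolation=cv2.INTER_CUBIC),cv2.resize(b["color"][240:340,120:220],None,fx=4,fy=4,interpolation=cv2.INTER_CUBIC)])
cv2.imwrite("pics/s6.png",m[:,:,::-1])
E
```

```text
tool_pos: [520.7, 198.6, 304.2]
contact_force: [0.5, -6.4, 1.5]
tool_pos: [520.8, 199.2, 304.2]
contact_force: [0.3, -7.0, 1.1]
tool_pos: [520.7, 199.3, 297.3]
contact_force: [-0.0, -6.8, 3.2]
```

View pics/s6.png

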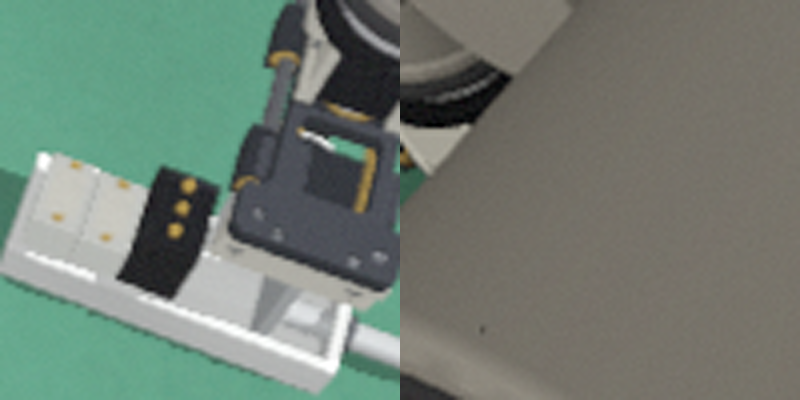

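The block and relays still stand in place, and the gap between block and plate is open with the can above it. I'll lower past the block's top edge in small steps.

```bash
for i in 1 2 3 4 5 6; do python3 -m pendant '[[[0,0,0.0008],[0,0,0],0.035],[[0,0,0.0015],[0,0,0],0.035],[[0,0,0.0015],[0,0,0],0.035]]' | grep -E "pos|force|width"; done
```

```text
tool_pos: [520.7, 199.2, 295.9]
contact_force: [-0.4, -7.9, 2.2]
grip_width: 43.6
tool_pos: [520.8, 199.2, 294.4]
contact_force: [-0.7, -7.3, 2.8]
grip_width: 43.6
tool_pos: [520.8, 199.2, 293.0]
contact_force: [-0.7, -7.0, 2.7]
grip_width: 43.6
tool_pos: [520.8, 199.2, 291.4]
contact_force: [-0.3, -7.9, 2.0]
grip_width: 43.4
tool_pos: [520.8, 199.3, 290.0]
contact_force: [-0.1, -6.4, 2.2]
grip_width: 43.5
tool_pos: [520.8, 199.2, 288.5]
contact_force: [-0.2, -6.2, 2.8]
grip_width: 43.4
```

Past the edge with no extra force, so I'll continue down.

```bash
python3 -m pendant '[[[0,0,0.004],[0,0,0],0.035],[[0,0,0.008],[0,0,0],0.035],[[0,0,0.012],[0,0,0],0.035],[[0,0,0.016],[0,0,0],0.035],[[0,0,0.02],[0,0,0],0.035],[[0,0,0.024],[0,0,0],0.035],[[0,0,0.028],[0,0,0],0.035],[[0,0,0.03],[0,0,0],0.035],[[0,0,0.03],[0,0,0],0.035]]'| grep -E "pos|rot|force"; python3 -m pendant '[[[0,0,0.004],[0,0,0],0.035],[[0,0,0.008],[0,0,0],0.035],[[0,0,0.012],[0,0,0],0.035],[[0,0,0.016],[0,0,0],0.035],[[0,0,0.02],[0,0,0],0.035],[[0,0,0.024],[0,0,0],0.035],[[0,0,0.027],[0,0,0],0.035],[[0,0,0.03],[0,0,0],0.035],[[0,0,0.03],[0,0,0],0.035]]'| grep -E "pos|rot|force"; for i in 1 2 3 4; do python3 -m pendant '[[[0,0,0.0012],[0,0,0],0.035],[[0,0,0.0012],[0,0,0],0.035],[[0,0,0.0012],[0,0,0],0.035]]' | grep -E "pos|force|width"; done
```

```text
tool_pos: [520.7, 199.3, 257.9]
tcp_rot: [3.141, 0.001, 1.536]
contact_force: [0.1, -6.5, -1.1]
tool_pos: [520.7, 199.3, 227.9]
tcp_rot: [3.141, 0.001, 1.536]
contact_force: [1.4, -7.6, -1.3]
tool_pos: [520.8, 199.3, 226.9]
contact_force: [0.7, -7.3, 1.8]
grip_width: 43.8
tool_pos: [520.8, 199.3, 225.9]
contact_force: [0.2, -7.5, 2.0]
grip_width: 43.5
tool_pos: [520.8, 199.3, 224.7]
contact_force: [-0.1, -7.4, 2.2]
grip_width: 43.6
tool_pos: [520.8, 199.4, 223.5]
contact_force: [0.2, -7.4, 2.1]
grip_width: 43.8
```

```bash
for i in 1 2 3 4; do python3 -m pendant '[[[0,0,0.0007],[0,0,0],0.035],[[0,0,0.0007],[0,0,0],0.035],[[0,0,0.0007],[0,0,0],0.035]]' | grep -E "pos|force|width"; done
```

```text
tool_pos: [520.8, 199.4, 223.1]
contact_force: [0.5, -7.3, 4.5]
grip_width: 43.7
tool_pos: [520.8, 199.4, 223.0]
contact_force: [-1.5, -6.5, 9.3]
grip_width: 43.3
tool_pos: [520.8, 199.4, 223.0]
contact_force: [-2.8, -6.7, 15.6]
grip_width: 43.4
tool_pos: [520.8, 199.4, 222.8]
contact_force: [-4.8, -7.9, 19.3]
grip_width: 43.5
```

On the floor. I'll relax the press, ease back against the block and release.

```bash
python3 -m pendant '[[[0,0,-0.001],[0,0,0],0.035],[[0,0,-0.0018],[0,0,0],0.035],[[0,0,-0.0018],[0,0,0],0.035],[[-0.001,0,-0.0018],[0,0,0],0.035],[[-0.001,0,-0.0018],[0,0,0],0.035]]'|grep -E "pos|force"; python3 -m pendant '[[[0,0,0],[0,0,0],0.05],[[0,0,0],[0,0,0],0.055],[[0,0,0],[0,0,0],0.06],[[0,0,0],[0,0,0],0.07],[[0,0,0],[0,0,0],0.07],[[0,0,0],[0,0,0],0.07],[[0,0,-0.03],[0,0,0],0.07],[[0,0,-0.07],[0,0,0],0.07],[[0,0,-0.11],[0,0,0],0.07],[[0,0,-0.15],[0,0,0],0.07]]'; python3 -m pendant '[[[-0.04,0,-0.03],[0,0,0],0.08],[[-0.08,0,-0.04],[0,0,0],0.08],[[-0.12,0,-0.05],[0,0,0],0.08],[[-0.14,0,-0.05],[0,0,0],0.08],[[-0.14,0,-0.05],[0,0,0],0.08],[[-0.14,0,-0.05],[0,0,0],0.08]]'; python3 - <<'E'
from h import *
w=capture("wrist");a=capture("scene");b=capture("side")
f=lambda I:cv2.resize(I,(400,400),interpolation=cv2.INTER_CUBIC)
m=np.hstack([f(w["color"][0:200,150:350]),f(a["color"][175:275,345:445])])
cv2.imwrite("pics/s7.png",m[:,:,::-1]);save(b,"b7.png")
E
```

```text
tool_pos: [520.8, 199.0, 222.9]
contact_force: [0.0, -2.1, 5.6]
time: 26.55
tool_pos: [520.1, 199.1, 373.7]
tcp_rot: [-3.141, 0.0, 1.536]
contact_force: [1.2, 0.5, -0.3]
grip_width: 69.9
time: 27.05
tool_pos: [515.5, 58.0, 422.4]
tcp_rot: [3.141, -0.0, 1.533]
contact_force: [0.3, 0.1, -0.1]
grip_width: 80.0
```

View pics/s7.png

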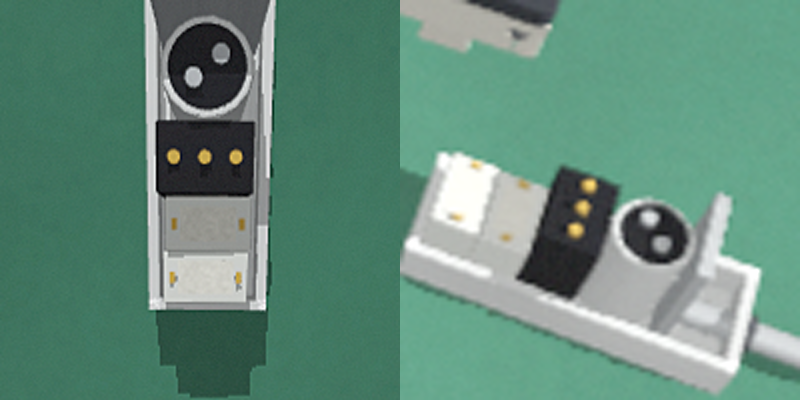

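```bash
python3 - <<'E'
from h import *
a=capture("scene")
print(onz(a,(425,223.75),100), "can top",onz(a,(345+255/4,175+230/4),79), "block",onz(a,(345+181/4,175+207/4),77))
print(get_obs()["time"])
E
```

```text
[497.  223.6 100. ] can top [517.2 199.3  79. ] block [516.7 159.6  77. ]
27.25
```

View pics/b7.png

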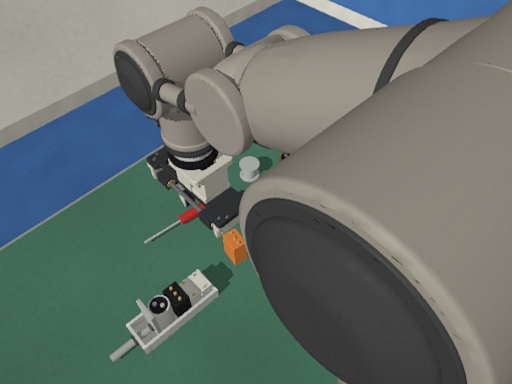

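The plate has moved about 78 mm, which matches a tight row at 0.077. All four parts stand upright in a row in the tray around (170,305), with the arm clear of them. Handing in.

```bash
python3 -c "
from plant import close_job
print(close_job())"
```

```text
the job is handed in; nothing more can be done
None
```

The black block and then the aluminium can are packed in the tray, in one row with the two relays. Each time I pushed the plate back with the held part and lowered that part to the floor. I then released it so the plate closed on the row.

- **Fit:** in the last pictures all four parts stand upright with no visible gaps. The plate had moved about 78 mm from its starting place, which matches a travel of about 0.077 for a tight row of four.
- **Forces:** pushing the plate took about 4 to 8 N. The highest force I read was about 20 N, when the can touched the tray floor.
- **Time:** the job took about 27 s of the 67 s allowed.
- **Other things on the bench:** I did not touch the look-alikes or the other objects. In the last full view the spool, screwdriver and orange block look unmoved. The arm hid the jar and the green and orange cans in that view, so I did not check those again.

No check failed or disagreed.

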